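Throw the tube mixer's speed lever into the green-marked notch

TASK

The speed lever of the white tube roller mixer stands in its rest notch, at the black disc. Throw it by its black knob into the notch marked by the green disc (not the yellow one), so that it rests there with the knob over the green disc, and let go. Leave the blue-capped dropper bottle standing where it is.

Things in the scene. Friction and masses are not known exactly. Their poses are not given: they have to be found in the camera images.
- lever_knob (a point): Centre of the black knob on the end of the mixer's steel lever, 90 mm above the worktop. Upright cylinder, 24 mm diameter, 40 mm tall (70 to 110 mm above the worktop), free all round; the lever bar below it has its top 65 mm above the worktop. A spring detent holds the lever: about 4 N at the knob to leave a notch; past half-way the spring draws it into the next one, where it stays.
- lever_pivot (a point): Point on the lever's upright swing axis, at knob height (90 mm); the knob is 90 mm from it. Site x: front to back of the mixer. Three notches 0.55 rad apart (49 mm of knob travel): black-disc rest notch at the robot's right, then middle, then left; thrown leftward, clockwise from above. Mixer fixed, white, 230x200 mm; grey deck 45 mm high, rollers and tubes behind up to 82 mm.
- green_mark (a point): Centre of the upper face of the flat green disc, 30 mm in diameter, 1.5 mm thick, on the deck (46.5 mm above the worktop). It lies straight under the knob's axis when the lever is in the green notch, which is the middle or the left one. A yellow disc of the same size marks the other.
- dropper_mid (a point): Middle (50 mm up) of the standing dropper bottle with a blue cap, 36 mm in diameter, 99 mm tall, loose on the worktop left of the mixer; not to be moved or knocked over.

How it is judged (in metres and radians):
At the end, for the whole second after the job is handed in: The knob's axis is within 12 mm, measured level, of the centre of the green disc, and the dropper bottle is within 30 mm of where it stood (horizontal distance between lever_knob and green_mark below 0.012 m and distance of dropper_mid from where it was at the start of the episode below 0.03 m); the robot touches nothing.
It fails at once if the dropper bottle is pushed more than 30 mm or knocked over (distance of dropper_mid from where it was at the start of the episode above 0.03 m).
It also fails if it takes over 29 s, if anything falls off the work surface, if the arm or the gripper's body presses on something with over 40 N, if the wrist force passes 120 N, or if a joint passes its speed limit or range.

ROBOT

A 6-joint arm with a two-finger parallel gripper is mounted at the origin on a cart in front of the work surface, level with it; the furniture and walls round the work are solid. World frame = base frame: x ahead of the robot, y to its left, z up, the work surface at z = 0. Lengths are in mm, angles in rad, forces in N, time in s.
With the tool pointing down it reaches from about 300 to 825 mm from the base axis. Payload 5.4 kg.
Tool frame: the origin (TCP) lies midway between the tips of the shut fingers; the grasp point (between the pads) lies 19 mm behind it; z points along the fingers, y is the line along which they close (so a half turn about z gives the same grasp; the last joint's range is limited). The gripper opens to 92 mm and grips with 3 to 60 N. Pads are 20 mm wide; open, the fingers measure 128 mm over their backs; the gripper's body (75 mm by 189 mm) begins 69 mm behind the grasp point.
Start: joints at [1.066, 0.158, 1.597, -0, 1.386, -0.21], TCP at [167.075, 550.174, 214.601] pointing down, gripper open.
Joint ranges: [-2.91, 2.91], [-0.94, 2.29], [0.18, 2.7], [-1.29, 4.43], [0.17, 2.64], [-3, 3]. Speed limits (rad/s): [2.57, 2.57, 3.14, 3.14, 3.14, 3.14].

INTERFACE

Orientations are given as a unit quaternion [x, y, z, w].
In Python, from workcell import ctrl gives the robot as it stands. Calls block until the motion is done:
- ctrl.move_ptp(position, orientation): joint-space move of the TCP to a pose.
- ctrl.move_linear(position, feed=150, frame=None, contact_N=None): straight line of the TCP; frame=None keeps the orientation; feed is the mean speed in mm/s. With contact_N (N) it stops when the force on the tool has changed by that much, and returns True; else False.
- ctrl.movej(angles): joint-space move.
- ctrl.set_gripper(opening): finger opening in mm; the grip force is fixed at half the most; returns when the fingers have stopped.
- ctrl.pause(seconds).
- ctrl.inverse_kinematics(position, orientation): joint angles nearest the present ones, or None.
- ctrl.read_state(): the state.
- ctrl.capture(name): name is "side" or "top" or "wrist"; returns a dict with "frame" (384x512x3 uint8, blue, green, red), "fx", "fy", "cx", "cy" (pixels), "R" (3x3) and "t" (3): a world point X has camera coordinates R X + t; the wrist camera has in their place "mount" (4x4, takes a point from camera to tool coordinates, whose origin is the TCP and whose axes are the flange's). Camera axes: x right, y down, z forward; pixel columns grow to the right and rows downward; lengths in mm; the calibration is good to about 2 mm. A picture is of the moment at which its call begins: read the wrist's pose just before it. There is no depth.
A pose or a line that the arm cannot do raises ctrl.Unreachable and nothing moves.
- ctrl.hand_in(): hands the job in; it is judged then, once.
The state is a dict: "clock": time; "qpos": joint angles; "joint_vel": joint speeds; "effort": joint torques, N m; "tcp_pos": TCP position; "tcp_rot": TCP orientation; "contact_force": force on the tool from outside, world axes, zero at the start; "torque": the same for the moment, N m; "width": finger opening in mm; "grasp_force": force on a finger pad.
Only numpy, scipy, OpenCV 4.12 (cv2) and the standard library are available. Lean on these libraries where they do the work, as an engineer would, in place of code of your own. Each camera call takes 0.05 s, during which the arm holds its last target. There are 200 camera calls.

## Working session

There is one attempt and no reset: what is moved stays moved. The work goes in short steps, each a Python script; the robot and the scene stay as the last script left them, time stands still between calls to the robot, and variables do not carry over. Pictures are saved under pics/ and viewed, at most 10 in all, crops included, and the job is handed in when it is done.

```bash
mkdir -p pics; python3 - <<'E'
from workcell import ctrl
import cv2,numpy as np,pickle
d={n:ctrl.capture(n) for n in("side","top")}
pickle.dump(d,open("c.pkl","wb"))
for n in d: cv2.imwrite(f"pics/{n}.png",d[n]["frame"]); print(n,d[n]["fx"],d[n]["cx"],d[n]["R"],d[n]["t"])
s=ctrl.read_state();print(s["clock"],s["tcp_rot"],s["tcp_pos"],s["width"])
E
```

```text
side 388.68908032420626 251.98911638674275 [[ 0.99845571  0.05511054 -0.00700199]
 [ 0.02250633 -0.51651051 -0.85598502]
 [-0.0507904   0.85450554 -0.5169532 ]] [-546.47228272  178.13251702  784.71221003]
top 405.9958632664393 254.57678636582656 [[ 0.02089844 -0.99966222 -0.01544997]
 [-0.99603437 -0.01948093 -0.08681027]
 [ 0.08647997  0.0172029  -0.99610505]] [168.4452424  526.86835513 915.46143221]
0.1 [ 1.46883458e-01  9.89153448e-01 -7.81631860e-04 -3.10054467e-04] [166.79977489 549.69886875 213.72351503] 92.10201947439229
```

View pics/top.png

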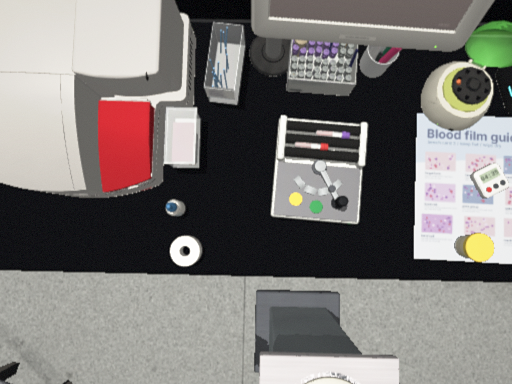

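View pics/side.png

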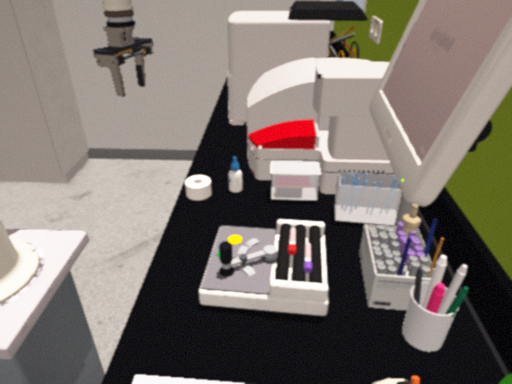

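The mixer is seen in the top view: knob at about (340,202), green disc (316,207) in the middle notch, yellow (296,199) on the left, pivot about (320,166). The bottle is at (175,208), far from the path.

```bash
cat > h.py <<'E'
import cv2,numpy as np
def ray(c,u,v,z):
    R,t=np.array(c["R"]),np.array(c["t"]); o=-R.T@t
    d=R.T@np.array([(u-c["cx"])/c["fx"],(v-c["cy"])/c["fy"],1]); return o+d*(z-o[2])/d[2]
def cents(img,lo,hi,box):
    x0,y0,x1,y1=box; m=cv2.inRange(cv2.cvtColor(img,cv2.COLOR_BGR2HSV),lo,hi)[y0:y1,x0:x1]
    n,_,s,c=cv2.connectedComponentsWithStats(m); i=1+np.argmax(s[1:,4]); return c[i]+[x0,y0],s[i]
E
python3 - <<'E'
from h import *; import pickle
d=pickle.load(open("c.pkl","rb")); c=d["top"]; b=(275,160,360,220)
P={}
for n,lo,hi,z in(("g",(45,100,60),(80,255,255),46.5),("y",(22,120,100),(35,255,255),46.5)):
    p,s=cents(c["frame"],lo,hi,b); P[n]=ray(c,*p,z); print(n,p,s,P[n])
g,y=P["g"][:2],P["y"][:2]
# pivot: green & yellow on 90 mm circle, pivot ahead (+x)
m=(g+y)/2; e=(y-g); L=np.hypot(*e); n=np.array([e[1],-e[0]])/L; n*=np.sign(n[0])
pv=m+n*np.sqrt(90**2-L*L/4); a=-0.55
r=lambda a:np.array([[np.cos(a),-np.sin(a)],[np.sin(a),np.cos(a)]])
print("chord",L,"(48.8) pivot",pv,"rest",pv+r(.55)@(g-pv),pv+r(-.55)@(g-pv))
print("knob top by eye",ray(c,341,202,110), "pivot eye",ray(c,320,166,75))
f=c["frame"][150:230,265:365]; cv2.imwrite("pics/crop.png",cv2.resize(f,None,fx=6,fy=6,interpolation=2))
E
```

```text
g [315.675      206.43333333] [ 35  41  13  12 120] [489.52283028  40.69761068  46.5       ]
y [295.25396825 198.67460317] [ 14  33  13  12 126] [506.08251106  86.71764953  46.5       ]
chord 48.90876202580089 (48.8) pivot [579.30093429  34.38159598] rest [499.46159886  -7.15971501] [506.0641993   86.69202179]
knob top by eye [496.56375804  -3.55369294 110.        ] pivot eye [577.0443078   35.73618668  75.        ]
```

View pics/crop.png

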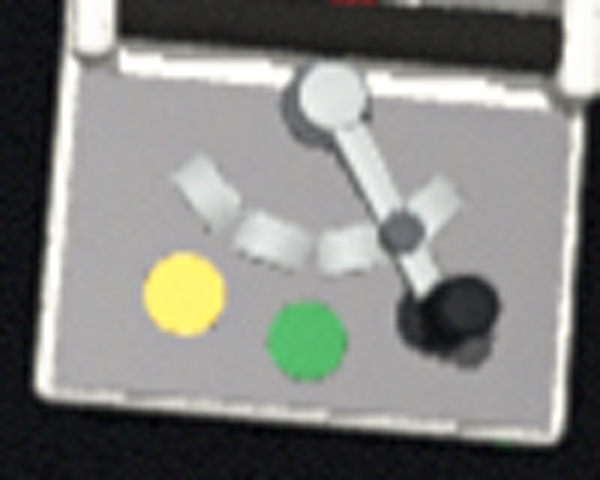

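The knob's top is at crop (467,303), which is full-image (343,200). That agrees with the rest notch computed from the discs, (499,-7). I'll cage the knob loosely between the fingers and carry it along the arc.

```bash
cat > plan.py <<'E'
import numpy as np
from scipy.spatial.transform import Rotation as Ro
g=np.array([489.5,40.7]); pv=np.array([579.3,34.4])
r=lambda a:np.array([[np.cos(a),-np.sin(a)],[np.sin(a),np.cos(a)]])
at=lambda a:pv+r(a)@(g-pv)   # a=.55 rest, 0 green
u=r(.275)@(g-pv); u/=np.linalg.norm(u)
def quat(s):
    y=s*np.array([-u[1],u[0],0]); z=np.array([0,0,-1.]); return Ro.from_matrix(np.c_[np.cross(y,z),y,z]).as_quat()
E
python3 - <<'E'
from plan import *; from h import *; from workcell import ctrl
k=at(.55); Q=min((quat(1),quat(-1)),key=lambda q:abs((ctrl.inverse_kinematics([*k,180],q) or [9]*6)[5]) if True else 0)
print(ctrl.inverse_kinematics([*k,180],Q))
ctrl.move_ptp([320,300,250],Q); ctrl.move_ptp([*k,190],Q)
s=ctrl.read_state(); print(s["clock"],s["tcp_pos"],s["contact_force"])
w=ctrl.capture("wrist"); cv2.imwrite("pics/wrist.png",w["frame"])
T=np.eye(4);T[:3,:3]=Ro.from_quat(s["tcp_rot"]).as_matrix();T[:3,3]=s["tcp_pos"]
M=np.linalg.inv(T@np.array(w["mount"])); 
for n,p in(("knobtop",[*k,110]),("green",[*g,46.5])):
    c=M@[*p,1]; print(n,w["fx"]*c[0]/c[2]+w["cx"],w["fy"]*c[1]/c[2]+w["cy"])
E
```

```text
Traceback (most recent call last):
ValueError: The truth value of an array with more than one element is ambiguous. Use a.any() or a.all()
```

```bash
python3 - <<'E'
from plan import *; from h import *; from workcell import ctrl
k=at(.55); sol=[(abs(j[5]),s,j) for s in(1,-1) if (j:=ctrl.inverse_kinematics([*k,180],quat(s))) is not None]
_,sg,j=min(sol,key=lambda x:x[0]); Q=quat(sg); print(sg,j)
ctrl.move_ptp([320,300,250],Q); ctrl.move_ptp([*k,190],Q)
s=ctrl.read_state(); print(s["clock"],s["tcp_pos"],s["contact_force"])
w=ctrl.capture("wrist"); cv2.imwrite("pics/wrist.png",w["frame"])
T=np.eye(4);T[:3,:3]=Ro.from_quat(s["tcp_rot"]).as_matrix();T[:3,3]=s["tcp_pos"]
M=np.linalg.inv(T@np.array(w["mount"])); 
for n,p in(("knobtop",[*k,110]),("green",[*g,46.5])):
    c=M@[*p,1]; print(n,w["fx"]*c[0]/c[2]+w["cx"],w["fy"]*c[1]/c[2]+w["cy"])
E
```

```text
1 [-2.56753821e-01 -9.62645894e-03  1.84459502e+00 -4.44089210e-16
  1.30662409e+00  1.10908365e+00]
3.2333 [499.42409389  -6.16697035 190.19468016] [-0.49677986  0.75098912  1.164062  ]
knobtop 256.71866232716343 194.23257304634427
green 214.44306170628943 178.1843265550415
```

View pics/wrist.png

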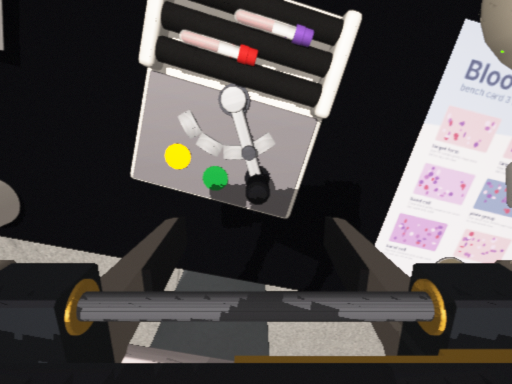

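The wrist view shows the knob at about (258,188) and green at (215,177), both within a few pixels of prediction, and the fingers straddle the knob. Going down.

```bash
python3 - <<'E'
from plan import *; from h import *; from workcell import ctrl
k=at(.55)
def st(n): s=ctrl.read_state(); print(n,s["clock"],np.round(s["tcp_pos"],1),np.round(s["contact_force"],1),round(s["width"],1))
hit=ctrl.move_linear([*k,78],feed=80,contact_N=5); st(hit)
if not hit:
    ctrl.set_gripper(29); st("caged")
    for a in(.41,.275,.14,0): ctrl.move_linear([*at(a),78],feed=60); st(a)
    ctrl.pause(.3); st("end")
    cv2.imwrite("pics/top2.png",cv2.resize(ctrl.capture("top")["frame"][140:240,255:375],None,fx=5,fy=5))
E
```

```text
False 4.8333 [500.   -7.3  78.6] [0.6 0.8 1.1] 92.2
caged 5.85 [499.4  -7.2  78. ] [-0.1  0.3  0.3] 29.1
0.41 6.2083 [494.4   4.7  78. ] [-0.2 -4.  -0.4] 28.9
0.275 6.5583 [491.3  16.4  78. ] [-0.4 -0.5 -0. ] 28.7
0.14 6.9083 [489.4  29.4  77.9] [-1.2  3.1 -0.4] 29.2
0 7.2667 [489.6  41.   78. ] [-0.4 -0.5  0.1] 29.2
end 7.5667 [489.5  40.5  78. ] [-0.6  0.5 -0.1] 29.3
```

View pics/top2.png

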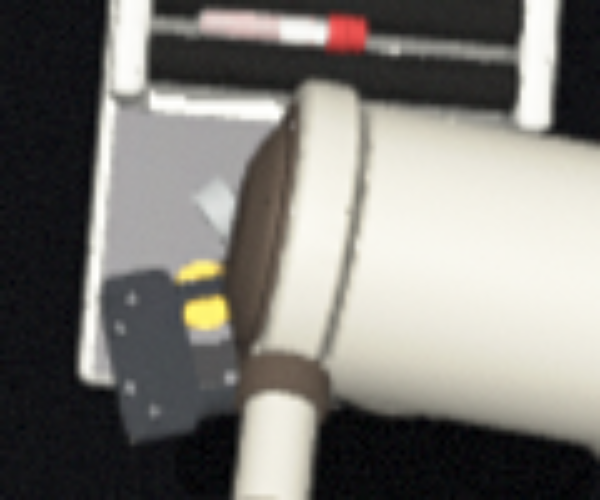

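The arm hides the knob here, but the forces are clear: 4 N against the motion, then a pull into the next notch, then zero. I'll open, rise, back off and check.

```bash
python3 - <<'E'
from plan import *; from h import *; from workcell import ctrl
ctrl.set_gripper(80); ctrl.move_linear([*at(0),220],feed=120)
s=ctrl.read_state(); ctrl.move_ptp([320,250,260],s["tcp_rot"])
s=ctrl.read_state(); print(s["clock"],s["contact_force"])
c=ctrl.capture("top"); p,a=cents(c["frame"],(0,0,0),(180,255,60),(300,185,332,215)); print(p,a,ray(c,*p,100))
cv2.imwrite("pics/top3.png",cv2.resize(c["frame"][140:240,155:375],None,fx=3.5,fy=3.5))
E
```

```text
10.875 [ 0.10772916  0.56433972 -0.25097244]
[318.63366337 205.54455446] [ 13  16  12  10 101] [488.75247538  41.62403247 100.        ]
```

View pics/top3.png

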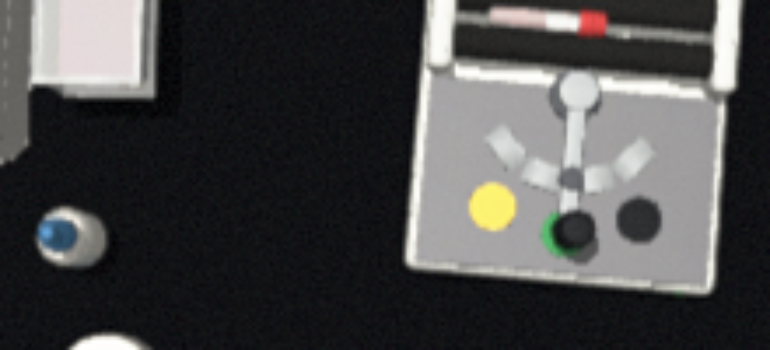

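The knob is at crop (575,230), over the green disc and about 1 mm off its centre. The bottle is upright and hasn't moved.

```bash
python3 -c "
from workcell import ctrl
print(ctrl.hand_in())"
```

```text
the job is handed in; nothing more can be done
None
```

The lever is in the green (middle) notch with its knob about 1 mm from the green disc's centre, the bottle stands where it was, and the job was handed in at about 11 s.

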